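Recharge the data-logger dry box and snap its lid on

TASK

Get the data-logger dry box ready for storage: stand the perforated drying cassette edgewise in the slot across the middle of the box, fully down on the floor between the two loggers, then lay the loose lid on without dropping it and press it home past both end catches until it sits level on the rim all round. Leave the loggers in the box, do not knock the other things on the desk about, and let go of everything when done.

Things in the scene. Friction and masses are not known exactly. Their poses are not given: they have to be found in the camera images.
- tub: The dry box: open rectangular grey plastic tub fixed to the desk, 172 mm long (its x) x 116 mm wide (y) x 80 mm high; origin at the centre of its underside, z up. Walls and floor 4 mm, inside 164 x 108 mm. A black sprung catch on each short end. Two data loggers lie in its two bays, tops 28 mm above the desk. Half a turn makes no difference to box, lid or cassette.
- slot (a point): Centre of the cassette slot on the tub's floor, 4 mm above its underside; axes as the tub's. The slot crosses the middle of the tub along y, between two pairs of ribs on the long walls: 19 mm wide (x), 108 mm long (y). Ribs project 9 mm from the walls, straight to 44 mm above this point, flared from there to 54 mm.
- rim (a point): Centre of the tub's mouth at rim height, 80 mm above its underside; axes as the tub's. The lid's origin comes here when seated.
- nose_a (a point): Axis of the round nose (radius 4 mm, slippery) of the sprung catch on the tub's -x end: 89.5 mm from the tub's centre, 87.5 mm above its underside. The catch is 46 mm wide (y), reaches 98 mm out and 102 mm up; above the nose it flares outward as a lead-in. The nose leans 2.5 mm over the edge of the lid. A lid just laid on rests on both lead-ins, flange about 12 mm above the rim.
- nose_b (a point): The same on the tub's +x end. Pressing the lid pushes the catches outward until it snaps past the noses onto the rim; they then hold its edge. It takes about 15 N (up to 20) in the middle of the lid, or 5 to 12 N near one end. Pressed lightly or off-centre, one end may go home while the other stays up some 12 mm; then press that end too.
- lid: Loose grey lid lying right way up, 0.08 to 0.16 kg. Origin: centre of its flange's underside, 17 mm above the desk as it lies. Flange 176 (x) x 120 (y) x 4 mm; raised panel 150 x 94 mm to 6.5 mm above the origin; grip bar in the middle 90 mm (x) x 16 mm (y), up to 28.5 mm. Below, a black plug ring: 161 x 104 mm for 5 mm, then tapering to 147 x 92 mm at 17 mm.
- cassette: The drying cassette: flat perforated aluminium case standing on its long edge on the desk, 16 mm thick (x) x 104 mm long (y) x 54 mm high (z), 0.1 to 0.2 kg. Origin at the centre of its underside, z up. In the slot its y axis lies along the tub's y axis.
- logger_1: Off-white data logger lying in the tub's bay on the tub's +x side, 78 x 58 x 24 mm, origin at the centre of its underside. It stays in the tub.
- logger_2: Off-white data logger like it, in the tub's bay on the -x side. It stays in the tub.
- logger_3: A third data logger of the same kind, lying on the desk outside the box, 78 (x) x 58 (y) x 24 mm, origin under its centre. Bystander: leave it alone.
- trap: Folded card insect trap of triangular section, 63 (x) x 95 (y) x 36 mm high, origin under its centre. Bystander.
- glue_bottle: White glue bottle with a red nozzle, 38 mm across, 105 mm high, origin under its centre. Bystander.
- ethanol_dropper: Amber dropper bottle with a black cap, 34 mm across, 88 mm high, origin under its centre. Bystander.
- drawer_unit: The dark grey drawer cabinet at the back left, fixed: 277 (x) x 250 (y) x 245 mm high, the drawer pulls on its front (-x) included; origin under its centre. A tray on it reaches 295 mm. Carry things round it, not through it.
Not all that is in view belongs to the job. Leave any pink look-alike of the logger_2 alone.

How it is judged:
On the way, in this order (a step that is already met when the one before it is completed fails the run):
1. the cassette stands fully down in the slot of the box (x of cassette in the frame of slot between -0.004 and 0.004 m and y of cassette in the frame of slot between -0.005 and 0.005 m and z of cassette in the frame of slot below 0.003 m and angle between cassette's own z axis and vertical below 0.06 rad and angle between the y axis of cassette and the y axis of tub, either way round below 0.08 rad), for 0.2 s.
2. the lid is pressed home past both catches, level on the rim (x of lid in the frame of rim between -0.004 and 0.004 m and y of lid in the frame of rim between -0.004 and 0.004 m and z of lid in the frame of rim between -0.002 and 0.002 m and angle between lid's own z axis and vertical below 0.017 rad and angle between the x axis of lid and the x axis of tub, either way round below 0.06 rad), for 0.2 s.
At the end, for the whole second after the job is handed in: Cassette upright in the slot: foot within 3 mm of the floor, within 4 mm across and 5 mm along of its centre. Lid flange within 2 mm of the rim in height, 1 degree of level, 4 mm of centre and square to the tub. Both loggers on the tub's floor. Lid and cassette at rest (all of step 1 and all of step 2 and linear speed of each of lid, cassette below 0.02 m/s and z of each of logger_1, logger_2 in the frame of slot below 0.01 m); the robot touches nothing.
It fails at once if a thing beside the box (logger outside the box, card trap, bottles) is pushed more than 25 mm (distance of any of logger_3, trap, glue_bottle, ethanol_dropper from where it was at the start of the episode above 0.025 m).
It fails at once if one of them is tipped over (angle between any of logger_3, trap, glue_bottle, ethanol_dropper's own z axis and vertical above 0.5 rad).
It fails at once if the lid is dropped: it falls out of the fingers' hold faster than 0.6 m/s (about 2 cm of free fall) (linear speed of lid above 0.6 m/s and contact force between lid and the fingers below 0.1 N).
It also fails if it takes over 54 s, if anything falls off the work surface, if the arm or the gripper's body presses on something with over 40 N, if the wrist force passes 120 N, or if a joint passes its speed limit or range.

ROBOT

A 6-joint arm with a two-finger parallel gripper is mounted at the origin on the work surface; the furniture and walls round the work are solid. World frame = base frame: x ahead of the robot, y to its left, z up, the work surface at z = 0. Lengths are in m, angles in rad, forces in N, time in s.
With the tool pointing down it reaches from about 0.3 to 0.85 m from the base axis. Payload 5.4 kg.
Tool frame: the origin (TCP) lies at the very end of the fingers, on their centre line; the grasp point (between the pads) lies 19 mm behind it; z points along the fingers, y is the line along which they close (so a half turn about z gives the same grasp; the last joint's range is limited). The gripper opens to 85 mm and grips with 20 to 120 N. Pads are 22 mm wide; open, the fingers measure 114 mm over their backs; the gripper's body (76 mm by 85 mm) begins 54 mm behind the grasp point. The pads swing forward as they close: fully open they stand 13 mm farther back than shut.
Start: joints at [-1.483, 0.158, 1.597, -0, 1.386, -0.21], TCP at [0.169, -0.55, 0.231] pointing down, gripper open.
Joint ranges: [-2.91, 2.91], [-0.94, 2.29], [0.18, 2.7], [-1.29, 4.43], [0.17, 2.64], [-3, 3]. Speed limits (rad/s): [2.57, 2.57, 3.14, 3.14, 3.14, 3.14].

INTERFACE

Orientations are given as a unit quaternion [w, x, y, z].
In Python, from workcell import arm, capture, camera_params gives the robot as it stands.
- The arm moves only by the shell command python3 -m crank FILE [OPENING], which reads ROWS from the file FILE. ROWS is a JSON list of rows, 1 to 5 of them, each written [[dx, dy, dz], turn]: dx, dy, dz in m, then a turn about the tool's z in rad; each row shifts and turns the commanded pose from where the row before left it, along the tool's axes as they then stand; what a row does not reach is not made up. A row lasts 1/12 s, in which the tool goes at most 0.0417 m and 0.125 rad, less where a joint would pass 70% of its speed; a pose out of reach is approached as far as the arm can. OPENING is the finger opening in m, set as the command begins (- or left out keeps the last). The fingers move at their own pace and stop on an object; the grip force is fixed at half the most. Time passes only in rows, so rows that do not move let the fingers close. It prints the time, the measured TCP pose, the force, the opening and the grip force at its end. Input that does not fit is refused with a message, and nothing moves.
- arm.sense(): the state, without advancing time (a new reading comes with each control period).
- capture(name): name is "scene" or "top" or "wrist"; returns the picture (400x640x3 uint8, red, green, blue); there is no depth.
- camera_params(name): a dict with "fx", "fy", "cx", "cy" (pixels), "R" (3x3) and "t" (3): a world point X has camera coordinates R X + t. Camera axes: x right, y down, z forward; pixel columns grow to the right and rows downward; lengths in m; the calibration is good to about 2 mm. A picture is of the moment at which its call begins: read the wrist's pose just before it. camera_params takes no time and is no camera call; for the wrist camera it gives the pose at the moment of the call.
- arm.finish_job(): hands the job in; it is judged then, once.
The state is a dict: "t": time; "joints": joint angles; "qd": joint speeds; "joint_torque": joint torques, N m; "eef_pos": TCP position; "tool_rot": TCP orientation; "contact_force": force on the tool from outside, world axes, zero at the start; "ft_torque": the same for the moment, N m; "grip_width": finger opening in m; "gripper_force": force on a finger pad.
Only numpy, scipy, OpenCV 4.12 (cv2) and the standard library are available. Lean on these libraries where they do the work, as an engineer would, in place of code of your own. Each camera call takes 0.05 s, during which the arm holds its last target. There are 200 camera calls.

## Working session

There is one attempt and no reset: what is moved stays moved. The work goes in short steps, Python scripts to look and compute and a shell command to move; the robot and the scene stay as the last step left them, time stands still between calls to the robot, and variables do not carry over. Pictures are saved under pics/ and viewed, at most 10 in all, crops included, and the job is handed in when it is done.

```bash
mkdir -p pics; ls
python3 - <<'E'
from workcell import arm,capture,camera_params
import cv2,numpy as np
s=arm.sense();print({k:np.round(v,3).tolist() for k,v in s.items()})
for n in("scene","top"):
    im=capture(n);cv2.imwrite(f"pics/{n}0.png",im[:,:,::-1])
    p=camera_params(n);print(n,{k:np.round(v,4).tolist() for k,v in p.items()})
E
```

```text
pics
{'t': 0.0, 'joints': [-1.483, 0.159, 1.598, 0.0, 1.386, -0.21], 'qd': [0.001, 0.0, -0.001, -0.0, -0.002, 0.002], 'joint_torque': [-0.0, -39.6, -33.143, -0.0, 0.008, -0.0], 'eef_pos': [0.169, -0.549, 0.23], 'tool_rot': [-0.001, 0.989, 0.148, 0.0], 'contact_force': [0.384, -0.359, 0.542], 'ft_torque': [0.038, 0.016, 0.032], 'gripper_force': 0.0, 'grip_width': 0.086}
scene {'fx': 373.6974, 'fy': 373.6974, 'cx': 321.6219, 'cy': 199.2411, 'R': [[-0.5422, -0.8399, -0.0236], [-0.3771, 0.2683, -0.8865], [0.7509, -0.4717, -0.4622]], 't': [0.2835, 0.2718, 0.6034]}
top {'fx': 472.8839, 'fy': 472.8839, 'cx': 313.8951, 'cy': 201.9627, 'R': [[-0.029, -0.9995, -0.0117], [-0.9976, 0.0296, -0.0631], [0.0634, 0.0099, -0.9979]], 't': [0.0139, 0.5195, 1.2686]}
```

View pics/top0.png

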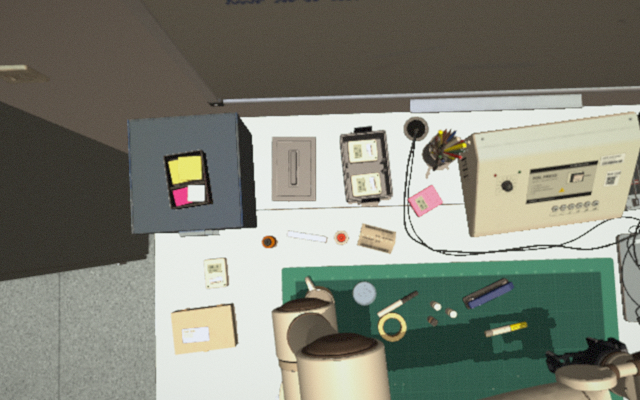

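View pics/scene0.png

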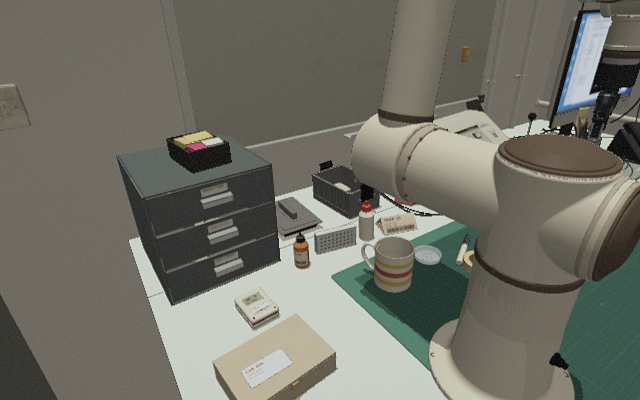

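The top view shows the lid at (294,168), the tub at (365,165), and a thin light bar at (306,236) between the dropper (269,241) and the glue bottle (341,238). The bar is the cassette, which the scene view also shows as a perforated plate at (335,240). Lookalikes for the loggers are logger_3 at (215,272) and the pink one at (425,201), and I'll leave both alone. The only other candidate for the cassette is the trap at (377,238), which is card. The only other candidate for the lid is the cardboard box at (205,328), which is brown. Next is a close crop to check.

```bash
cat > h.py <<'E'
import numpy as np,cv2
from workcell import arm,capture,camera_params
def ray(n,uv,z,p=None):
    p=p or camera_params(n);R=np.array(p["R"]);t=np.array(p["t"])
    uv=np.atleast_2d(np.asarray(uv,float))
    d=np.c_[(uv[:,0]-p["cx"])/p["fx"],(uv[:,1]-p["cy"])/p["fy"],np.ones(len(uv))]@R
    c=-R.T@t
    return c+d*((z-c[2])/d[:,2])[:,None]
def proj(n,X,p=None):
    p=p or camera_params(n);x=np.atleast_2d(X)@np.array(p["R"]).T+np.array(p["t"])
    return np.c_[x[:,0]/x[:,2]*p["fx"]+p["cx"],x[:,1]/x[:,2]*p["fy"]+p["cy"]]
E
python3 - <<'E'
import cv2
from h import *
im=cv2.imread("pics/top0.png");c=im[120:260,250:430]
cv2.imwrite("pics/crop0.png",cv2.resize(c,None,fx=4,fy=4,interpolation=cv2.INTER_CUBIC))
for n,uv,z in [("lid bar",(292.5,168),.045),("tub",(365,165),.08),("cas",(306,236.5),.054),("drop",(269,241),.088),("glue",(341,238),.105),("cab corner",(238,114),.245),("cab corner",(254,222),.245),("trap",(377,238),.036)]:
    print(n,ray("top",uv,z)[0].round(3))
E
```

```text
lid bar [0.61  0.053 0.045]
tub [ 0.608 -0.137  0.08 ]
cas [0.427 0.022 0.054]
drop [0.419 0.116 0.088]
glue [ 0.421 -0.068  0.105]
cab corner [0.71  0.162 0.245]
cab corner [0.464 0.131 0.245]
trap [ 0.417 -0.166  0.036]
```

View pics/crop0.png

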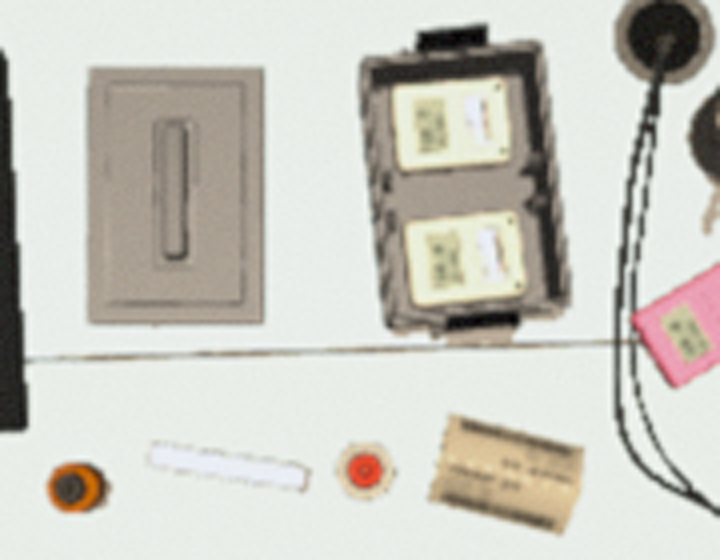

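The crop confirms the choices. The cassette's top runs from crop (148,455) to (308,478), the lid's grip bar is at (174,190), and the tub has black catches at (450,37) and (482,321).

```bash
cat >> h.py <<'E'
def R_(q):
    from scipy.spatial.transform import Rotation as r
    return r.from_quat([q[1],q[2],q[3],q[0]]).as_matrix()
def go(target,yaw=None):
    s=arm.sense();R=R_(s["tool_rot"]);ps=np.arctan2(R[1,0],R[0,0])
    d=R.T@(np.array(target)-s["eef_pos"])
    print("t",round(s["t"],2),"tcp",np.round(s["eef_pos"],4),"yaw",round(ps,4),"| tool d",d.round(4),"turn",None if yaw is None else round(-(yaw-ps),4))
E
python3 - <<'E'
from h import *
im=cv2.imread("pics/top0.png")
f=lambda uv:(250+uv[0]/4-.375,120+uv[1]/4-.375)
P=ray("top",[f((150,455)),f((306,480))],.054)
print("cas",P.round(3),"len",np.linalg.norm(P[0]-P[1]),"yaw",np.arctan2(*(P[0]-P[1])[[1,0]]),"mid",P.mean(0))
L=ray("top",[f(p) for p in((90,68),(264,68),(264,322),(90,322))],.021);print("lid",L.round(3),L.mean(0))
T=ray("top",[f(p) for p in((362,60),(540,42),(572,305),(388,332))],.08);print("tub",T.round(3),T.mean(0))
C=ray("top",[f(p) for p in((450,37),(482,321))],.1);print("catch",C.round(3),C.mean(0))
p=camera_params("wrist");s=arm.sense();R=R_(s["tool_rot"]);Rc=np.array(p["R"]);c=-Rc.T@np.array(p["t"])
print("cam in tool",(R.T@(c-s["eef_pos"])).round(4),"axes in tool\n",(Rc@R).round(3),p["fx"])
m=P.mean(0);go((m[0],m[1],.2),np.arctan2(*(P[0]-P[1])[[1,0]]))
E
```

```text
cas [[ 0.437  0.071  0.054]
 [ 0.417 -0.031  0.054]] len 0.1037684591113671 yaw 1.3835154214886183 mid [0.42698563 0.02007248 0.054     ]
lid [[ 0.702  0.108  0.021]
 [ 0.698 -0.011  0.021]
 [ 0.524 -0.006  0.021]
 [ 0.528  0.112  0.021]] [0.61290465 0.05047032 0.021     ]
tub [[ 0.689 -0.075  0.08 ]
 [ 0.697 -0.191  0.08 ]
 [ 0.525 -0.205  0.08 ]
 [ 0.511 -0.086  0.08 ]] [ 0.60585155 -0.1396405   0.08      ]
catch [[ 0.698 -0.131  0.1  ]
 [ 0.515 -0.145  0.1  ]] [ 0.60682997 -0.13803493  0.1       ]
cam in tool [ 0.0707 -0.0003 -0.1425] axes in tool
 [[ 0.     1.    -0.   ]
 [-0.961  0.    -0.276]
 [-0.276  0.     0.961]] 312.1151188987874
t 0.1 tcp [ 0.1686 -0.5491  0.2304] yaw 0.2978 | tool d [ 0.414  -0.4683  0.0313] turn -1.0857
```

```bash
echo '[[[0.0276, -0.0312, 0.001], 0], [[0.0276, -0.0312, 0.001], 0], [[0.0276, -0.0312, 0.001], 0], [[0.0276, -0.0312, 0.001], 0], [[0.0276, -0.0312, 0.001], 0]]' > path.dat && python3 -m crank path.dat 0.06
echo '[[[0.0276, -0.0312, 0.001], 0], [[0.0276, -0.0312, 0.001], 0], [[0.0276, -0.0312, 0.001], 0], [[0.0276, -0.0312, 0.001], 0], [[0.0276, -0.0312, 0.001], 0]]' > path.dat && python3 -m crank path.dat
echo '[[[0.0276, -0.0312, 0.001], 0], [[0.0276, -0.0312, 0.001], 0], [[0.0276, -0.0312, 0.001], 0], [[0.0276, -0.0312, 0.001], 0], [[0.0276, -0.0312, 0.001], 0]]' > path.dat && python3 -m crank path.dat
echo '[[[0, 0, 0], -0.12], [[0, 0, 0], -0.12], [[0, 0, 0], -0.12], [[0, 0, 0], -0.12], [[0, 0, 0], -0.12]]' > path.dat && python3 -m crank path.dat
echo '[[[0, 0, 0], -0.12], [[0, 0, 0], -0.12], [[0, 0, 0], -0.12], [[0, 0, 0], -0.12], [[0, 0, 0], -0.12]]' > path.dat && python3 -m crank path.dat
python3 - <<'E'
from h import *
go((.427,.020,.2),1.3835)
p=camera_params("wrist");im=capture("wrist");cv2.imwrite("pics/w1.png",im[:,:,::-1]);np.save("w1.npy",p,allow_pickle=True)
E
```

```text
t: 0.52
eef_pos: [0.2551, -0.358, 0.2256]
tool_rot: [-0.0, 0.989, 0.148, 0.0]
contact_force: [1.0, -0.6, 0.2]
grip_width: 0.0595
gripper_force: 0.0
t: 0.93
eef_pos: [0.3411, -0.1684, 0.221]
tool_rot: [0.0, 0.989, 0.148, 0.0]
contact_force: [1.2, -0.0, 0.5]
grip_width: 0.0601
gripper_force: 0.0
t: 1.35
eef_pos: [0.4273, 0.0215, 0.2161]
tool_rot: [0.0, 0.989, 0.149, 0.0]
contact_force: [0.8, -0.4, -0.2]
grip_width: 0.06
gripper_force: 0.0
t: 1.77
eef_pos: [0.4268, 0.0195, 0.2158]
tool_rot: [-0.0, 0.899, 0.437, -0.0]
contact_force: [0.5, 0.2, -1.1]
grip_width: 0.0596
gripper_force: 0.0
t: 2.18
eef_pos: [0.4268, 0.0193, 0.2159]
tool_rot: [-0.0, 0.73, 0.683, -0.0]
contact_force: [-0.6, 0.2, 0.6]
grip_width: 0.0599
gripper_force: 0.0
t 2.18 tcp [0.4268 0.0193 0.2159] yaw 1.5037 | tool d [0.0007 0.0002 0.0159] turn 0.1202
```

View pics/w1.png

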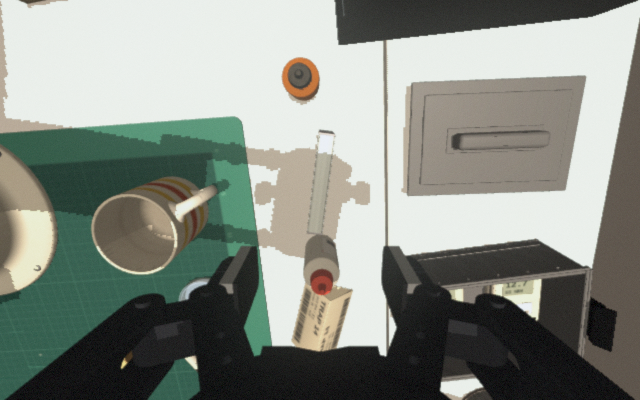

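The wrist view shows the cassette's top face running from about (326,131) to (315,233) and the glue nozzle at (321,282). The lid is at right with its bar at (500,140).

Run:
```python
from h import *
p=np.load("w1.npy",allow_pickle=True).item()
im=cv2.imread("pics/w1.png")
g=cv2.cvtColor(im,cv2.COLOR_BGR2GRAY)
# cassette edges: strongest gradients per row round the axis
E=[]
for v in range(140,228,4):
    row=cv2.GaussianBlur(g,(3,3),0)[v].astype(float);c=int(326-(v-131)*11/102)
    d=np.diff(row[c-16:c+17]);E.append((v,c-16+int(np.argmax(np.abs(d[:16])))+.5,c+int(np.argmax(np.abs(d[16:])))+.5))
print(E)
F=ray("wrist",[(326.5,131),(315.5,233)],.054,p);print(F.round(4),np.linalg.norm(F[0]-F[1]),F.mean(0).round(4),np.arctan2(*(F[0]-F[1])[[1,0]]))
cv2.imwrite("pics/w1c.png",cv2.resize(im[115:250,270:380],None,fx=4,fy=4,interpolation=cv2.INTER_CUBIC))
```

```text
[(140, 316.5, 332.5), (144, 314.5, 334.5), (148, 317.5, 331.5), (152, 317.5, 326.5), (156, 314.5, 337.5), (160, 314.5, 331.5), (164, 313.5, 331.5), (168, 316.5, 330.5), (172, 312.5, 330.5), (176, 313.5, 329.5), (180, 311.5, 329.5), (184, 311.5, 328.5), (188, 310.5, 328.5), (192, 311.5, 327.5), (196, 310.5, 327.5), (200, 309.5, 326.5), (204, 309.5, 326.5), (208, 308.5, 325.5), (212, 308.5, 325.5), (216, 307.5, 324.5), (220, 307.5, 323.5), (224, 306.5, 323.5)]
[[ 0.4373  0.0729  0.054 ]
 [ 0.4195 -0.0301  0.054 ]] 0.1044570432286349 [0.4284 0.0214 0.054 ] 1.3997209344671844
```

View pics/w1c.png

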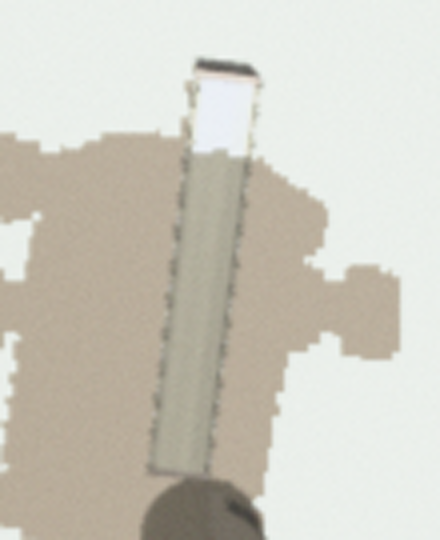

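```bash
echo '[[[0.001, 0.001, 0.036], 0.108], [[0, 0, 0.04], 0], [[0, 0, 0.04], 0], [[0, 0, 0.04], 0], [[0, 0, 0.02], 0]]' > path.dat && python3 -m crank path.dat
echo '[[[0, 0, 0.01], 0], [[0, 0, 0], 0]]' > path.dat && python3 -m crank path.dat | head -2
echo '[[[0, 0, 0], 0], [[0, 0, 0], 0], [[0, 0, 0], 0], [[0, 0, 0], 0], [[0, 0, 0], 0]]' > path.dat && python3 -m crank path.dat 0
echo '[[[0, 0, 0], 0], [[0, 0, 0], 0], [[0, 0, 0], 0]]' > path.dat && python3 -m crank path.dat
python3 -c "
from h import *
go((.428,.0205,.03),1.39)"
```

```text
t: 2.65
eef_pos: [0.4244, 0.021, 0.0357]
tool_rot: [-0.003, 0.769, 0.639, -0.002]
contact_force: [-1.1, -0.2, -0.6]
grip_width: 0.0598
gripper_force: 0.0
t: 2.82
eef_pos: [0.4261, 0.0206, 0.0282]
t: 3.23
eef_pos: [0.4298, 0.0198, 0.0319]
tool_rot: [0.001, 0.768, 0.64, 0.001]
contact_force: [0.1, 0.9, 7.1]
grip_width: 0.0139
gripper_force: 60.0
t: 3.48
eef_pos: [0.4298, 0.0198, 0.0319]
tool_rot: [0.001, 0.768, 0.64, 0.001]
contact_force: [-0.8, 0.0, 7.1]
grip_width: 0.0142
gripper_force: 60.0
t 3.48 tcp [0.4298 0.0198 0.0319] yaw 1.3897 | tool d [ 0.0004 -0.0019  0.0019] turn -0.0003
```

```bash
echo '[[[0, 0, -0.02], 0], [[0, 0, -0.04], 0], [[0, 0, -0.04], 0], [[0, 0, -0.04], 0], [[0, 0, -0.02], 0]]' > path.dat && python3 -m crank path.dat
echo '[[[0, 0, 0], 0], [[0, 0, 0], 0]]' > path.dat && python3 -m crank path.dat
python3 - <<'E'
from h import *
go((.428,.0205,.03),1.39)
p=camera_params("wrist");a=capture("wrist");np.save("w2.npy",p,allow_pickle=True)
b=capture("scene")
o=np.zeros((400,800,3),np.uint8);o[:,:500]=a[:,70:570];o[:200,500:]=b[150:350,220:520]
o[200:,500:]=0
cv2.imwrite("pics/w2.png",o[:,:,::-1]);cv2.imwrite("pics/w2full.png",a[:,:,::-1])
E
```

```text
t: 3.9
eef_pos: [0.4303, 0.0197, 0.1957]
tool_rot: [0.003, 0.768, 0.64, 0.002]
contact_force: [0.5, 0.1, -0.8]
grip_width: 0.0141
gripper_force: 59.0
t: 4.07
eef_pos: [0.4289, 0.0199, 0.1915]
tool_rot: [0.001, 0.768, 0.64, 0.001]
contact_force: [0.3, 0.1, -2.9]
grip_width: 0.0144
gripper_force: 59.0
t 4.07 tcp [0.4289 0.0199 0.1915] yaw 1.3897 | tool d [ 0.0004 -0.0015  0.1615] turn -0.0003
```

View pics/w2.png

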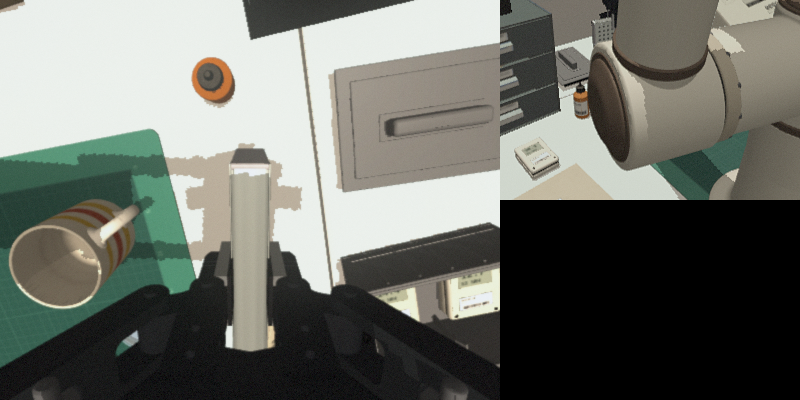

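The cassette is held square. In the full image its top face spans x 302–340, with the +y end at about row 167 and the dark end face at rows 150–165. The tub is at lower right. Next I'll move to a spot where the whole tub mouth is in view.

```bash
echo '[[[-0.029, 0.0076, -0.014], 0], [[-0.029, 0.0076, -0.014], 0], [[-0.029, 0.0076, -0.014], 0], [[-0.029, 0.0076, -0.014], 0], [[-0.029, 0.0076, -0.014], 0]]' > path.dat && python3 -m crank path.dat | head -2
echo '[[[0, 0, 0], -0.086], [[0, 0, 0], -0.086], [[0, 0, 0], -0.086], [[0, 0, 0], 0], [[0, 0, 0], 0]]' > path.dat && python3 -m crank path.dat
python3 - <<'E'
from h import *
go((.6065,-.139,.15),1.647)
p=camera_params("wrist");a=capture("wrist");np.save("w3.npy",p,allow_pickle=True)
cv2.imwrite("pics/w3.png",a[:,:,::-1])
T=np.array([.6065,-.139]);
p2=np.load("w2.npy",allow_pickle=True).item()
tcp=np.array([.4289,.0199,.1915]);c,s=np.cos(1.3897),np.sin(1.3897);X=np.array([c,s,0]);Y=np.array([s,-c,0]);Z=np.array([0,0,-1])
for z in(-.022,.032):print([proj("wrist",tcp+.052*X+y*Y+z*Z,p2)[0].round(1) for y in(-.008,.008)])
E
```

```text
t: 4.58
eef_pos: [0.4383, -0.1301, 0.2585]
t: 5.0
eef_pos: [0.4387, -0.1289, 0.2584]
tool_rot: [-0.002, 0.68, 0.733, -0.0]
contact_force: [0.4, 0.1, -0.8]
grip_width: 0.0141
gripper_force: 59.0
t 5.0 tcp [ 0.4387 -0.1289  0.2584] yaw 1.6454 | tool d [-0.0228  0.1669  0.1078] turn -0.0016
[array([297.8, 163.1]), array([339.1, 163.1])]
[array([304.1, 148.1]), array([333. , 148.1])]
```

View pics/w3.png

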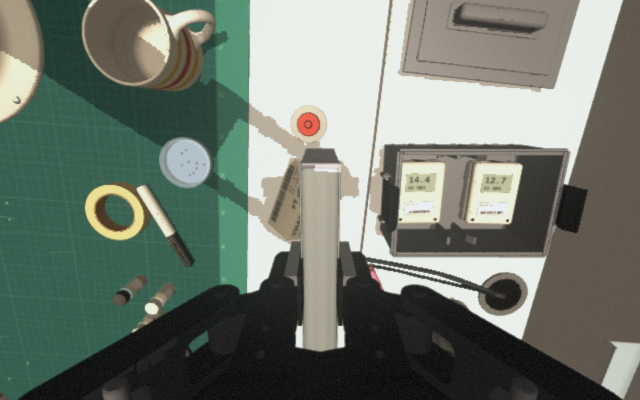

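The wrist view shows the tub mouth from (385,147) to (568,255), with the slot between the loggers at about x 455. The cassette end is still at rows 149–165. I'll use one zoomed crop to get the rim precisely.

Run:
```python
import cv2
a=cv2.imread("pics/w3.png")
cv2.imwrite("pics/w3c.png",cv2.resize(a[135:270,375:595],None,fx=3.6,fy=3.6,interpolation=cv2.INTER_CUBIC))
```

```text
(no output)
```

View pics/w3c.png

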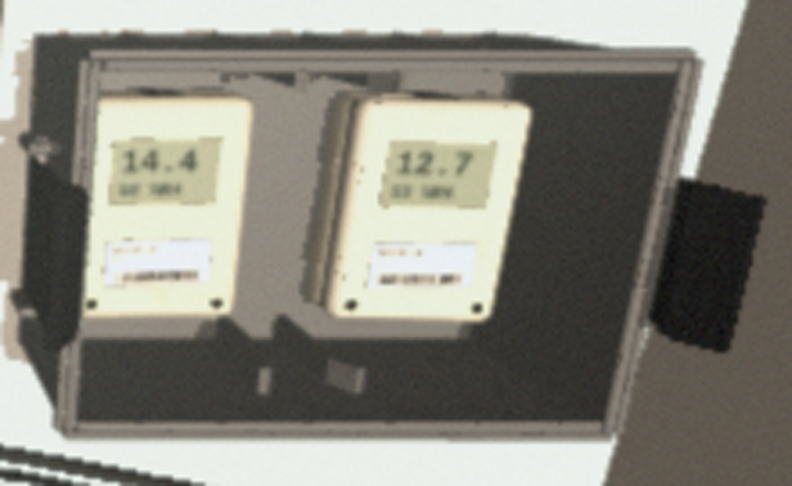

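Run:
```python
from h import *
p=np.load("w3.npy",allow_pickle=True).item()
f=lambda q:[(375+(x+.5)/3.6-.5,135+(y+.5)/3.6-.5) for x,y in q]
for q in ([(82,54),(700,54),(614,438),(60,434)],[(96,70),(680,70),(608,424),(76,426)]):
    T=ray("wrist",f(q),.08,p);print(T.round(4).tolist(),T.mean(0).round(4));d=lambda i,j:T[j]-T[i]
    for i,j in((0,1),(3,2),(3,0),(2,1)):v=d(i,j);print(np.linalg.norm(v).round(4),np.arctan2(v[1],v[0]).round(4),end=' | ')
    print()
# rib flare tops at z~.058, lower wall
print(ray("wrist",f([(232,75),(302,75),(395,75)]),.058,p).round(4))
```

```text
[[0.5152, -0.0881, 0.08], [0.6892, -0.075, 0.08], [0.6972, -0.1934, 0.08], [0.5251, -0.2051, 0.08]] [ 0.6067 -0.1404  0.08  ]
0.1745 0.0749 | 0.1725 0.0682 | 0.1175 1.6551 | 0.1186 1.6381 | 
[[0.5198, -0.0922, 0.08], [0.6849, -0.0798, 0.08], [0.6941, -0.1888, 0.08], [0.5297, -0.202, 0.08]] [ 0.6071 -0.1407  0.08  ]
0.1656 0.075 | 0.1649 0.0802 | 0.1103 1.6605 | 0.1094 1.6547 | 
[[ 0.567  -0.0929  0.058 ]
 [ 0.5882 -0.0913  0.058 ]
 [ 0.6164 -0.0892  0.058 ]]
```

```bash
echo '[[[-0.0047, 0.0333, 0], 0], [[-0.0047, 0.0333, 0], 0], [[-0.0047, 0.0333, 0], 0], [[-0.0047, 0.0333, 0], 0], [[-0.0045, 0.0333, 0], 0]]' > path.dat && python3 -m crank path.dat | head -2
echo '[[[0, 0, 0.04], 0], [[0, 0, 0.04], 0], [[0, 0, 0.04], 0], [[0, 0, 0.03], 0], [[0, 0, 0], 0]]' > path.dat && python3 -m crank path.dat
echo '[[[0, 0, 0], 0], [[0, 0, 0], 0]]' > path.dat && python3 -m crank path.dat|head -2
python3 - <<'E'
from h import *
go((.606,-.1395,.1),1.6458)
p=camera_params("wrist");a=capture("wrist");np.save("w4.npy",p,allow_pickle=True)
cv2.imwrite("pics/w4.png",a[:,:,::-1])
E
```

```text
t: 5.47
eef_pos: [0.6086, -0.1393, 0.2591]
t: 5.88
eef_pos: [0.6027, -0.1387, 0.1016]
tool_rot: [-0.005, 0.68, 0.733, -0.003]
contact_force: [0.2, -1.5, -1.5]
grip_width: 0.0143
gripper_force: 59.1
t: 6.05
eef_pos: [0.6076, -0.1396, 0.1108]
t 6.05 tcp [ 0.6076 -0.1396  0.1108] yaw 1.6469 | tool d [ 0.0002 -0.0016  0.0108] turn 0.0011
```

```bash
echo '[[[0, -0.001, 0.005], 0], [[0, 0, 0.005], 0], [[0, 0, 0.005], 0], [[0, 0, 0], 0]]' > path.dat && python3 -m crank path.dat
echo '[[[0, 0, 0.005], 0], [[0, 0, 0.004], 0], [[0, 0, 0.003], 0], [[0, 0, 0], 0]]' > path.dat && python3 -m crank path.dat
echo '[[[0, 0, 0.004], 0], [[0, 0, 0.004], 0], [[0, 0, 0], 0], [[0, 0, 0], 0]]' > path.dat && python3 -m crank path.dat
```

```text
t: 6.43
eef_pos: [0.6055, -0.1395, 0.0941]
tool_rot: [-0.001, 0.679, 0.734, -0.0]
contact_force: [-0.3, 0.2, -0.6]
grip_width: 0.0147
gripper_force: 59.3
t: 6.77
eef_pos: [0.6057, -0.1396, 0.0822]
tool_rot: [-0.001, 0.679, 0.734, -0.0]
contact_force: [-0.3, 0.7, -1.6]
grip_width: 0.0141
gripper_force: 59.3
t: 7.1
eef_pos: [0.606, -0.1397, 0.0749]
tool_rot: [-0.0, 0.679, 0.734, -0.0]
contact_force: [-0.3, -0.3, -0.7]
grip_width: 0.0144
gripper_force: 59.3
```

```bash
echo '[[[0, 0, 0.006], 0], [[0, 0, 0.006], 0], [[0, 0, 0.006], 0], [[0, 0, 0], 0], [[0, 0, 0], 0]]' > path.dat && python3 -m crank path.dat
echo '[[[0, 0, 0.006], 0], [[0, 0, 0.006], 0], [[0, 0, 0.004], 0], [[0, 0, 0], 0], [[0, 0, 0], 0]]' > path.dat && python3 -m crank path.dat
```

```text
t: 7.52
eef_pos: [0.6058, -0.1396, 0.0565]
tool_rot: [-0.001, 0.679, 0.734, -0.0]
contact_force: [-0.6, 0.9, -1.2]
grip_width: 0.0142
gripper_force: 59.3
t: 7.93
eef_pos: [0.6059, -0.1397, 0.0407]
tool_rot: [-0.0, 0.679, 0.734, -0.0]
contact_force: [0.1, 0.0, -0.6]
grip_width: 0.0141
gripper_force: 59.3
```

```bash
echo '[[[0, 0, 0.002], 0], [[0, 0, 0.002], 0], [[0, 0, 0], 0]]' > path.dat && python3 -m crank path.dat
echo '[[[0, 0, 0.001], 0], [[0, 0, 0.001], 0], [[0, 0, 0.001], 0], [[0, 0, 0], 0], [[0, 0, 0], 0]]' > path.dat && python3 -m crank path.dat
```

```text
t: 8.18
eef_pos: [0.6061, -0.1398, 0.037]
tool_rot: [-0.0, 0.679, 0.734, -0.0]
contact_force: [-0.6, 0.0, -0.5]
grip_width: 0.0139
gripper_force: 59.3
t: 8.6
eef_pos: [0.6066, -0.1399, 0.0359]
tool_rot: [0.0, 0.679, 0.734, -0.0]
contact_force: [-4.0, 0.7, 8.5]
grip_width: 0.014
gripper_force: 60.6
```

```bash
echo '[[[0, 0, -0.001], 0], [[0, 0, 0], 0], [[0, 0, 0], 0], [[0, 0, 0], 0]]' > path.dat && python3 -m crank path.dat .04
echo '[[[0, 0, -0.01], 0], [[0, 0, -0.03], 0], [[0, 0, -0.04], 0], [[0, 0, -0.04], 0], [[0, 0, -0.04], 0]]' > path.dat && python3 -m crank path.dat
python3 - <<'E'
from h import *
a=capture("top");cv2.imwrite("pics/top1.png",a[:,:,::-1])
go((.4387,-.1289,.2584),1.6454);go((.61,.05,.2),-.025)
E
```

```text
t: 8.93
eef_pos: [0.6063, -0.1399, 0.0352]
tool_rot: [0.0, 0.679, 0.734, 0.0]
contact_force: [-0.2, -0.1, 1.0]
grip_width: 0.04
gripper_force: 0.0
t: 9.35
eef_pos: [0.6059, -0.1397, 0.1976]
tool_rot: [-0.0, 0.679, 0.734, -0.0]
contact_force: [1.4, -0.1, 0.0]
grip_width: 0.04
gripper_force: 0.0
t 9.4 tcp [ 0.6106 -0.1416  0.2082] yaw 1.648 | tool d [ 0.0255 -0.1697 -0.0527] turn 0.0026
t 9.4 tcp [ 0.6106 -0.1416  0.2082] yaw 1.648 | tool d [0.1911 0.0141 0.007 ] turn 1.673
```

```bash
echo '[[[0.0388, -0.0051, -0.0104], 0], [[0.0388, -0.0051, -0.0104], 0], [[0.0388, -0.0051, -0.0104], 0], [[0.0388, -0.0051, -0.0104], 0], [[0.0388, -0.0051, -0.0104], 0]]' > path.dat && python3 -m crank path.dat | head -4
echo '[[[0, 0, 0], 0.12], [[0, 0, 0], 0.12], [[0, 0, 0], 0.12], [[0, 0, 0], 0.12], [[0, 0, 0], 0.12]]' > path.dat && python3 -m crank path.dat|tail -4
echo '[[[0, 0, 0], 0.12], [[0, 0, 0], 0.12], [[0, 0, 0], 0.12], [[0, 0, 0], 0.12], [[0, 0, 0], 0.12]]' > path.dat && python3 -m crank path.dat|tail -4
echo '[[[0, 0, 0], 0.12], [[0, 0, 0], 0.12], [[0, 0, 0], 0.12], [[0, 0, 0], 0.113], [[0, 0, 0], 0]]' > path.dat && python3 -m crank path.dat|tail -4
echo '[[[0, 0, 0], 0]]' > path.dat && python3 -m crank path.dat|tail -4
python3 - <<'E'
from h import *
go((.61,.05,.06),-.025)
p=camera_params("wrist");a=capture("wrist");np.save("w5.npy",p,allow_pickle=True);cv2.imwrite("pics/w5.png",a[:,:,::-1])
L=[(.702,.108,.021),(.698,-.011,.021),(.524,-.006,.021),(.528,.112,.021)]
uv=proj("wrist",L,p);print(uv.round(0).tolist())
x0,y0=np.floor(uv.min(0)).astype(int)-12;x1,y1=np.ceil(uv.max(0)).astype(int)+12;x0=max(x0,0);y0=max(y0,0);y1=min(y1,400)
w=a[y0:y1,x0:x1];k=min(480/w.shape[1],600/w.shape[0]);k=int(k*10)/10;print("crop",x0,y0,x1,y1,"k",k)
w=cv2.resize(w,None,fx=k,fy=k,interpolation=cv2.INTER_CUBIC)
t=cv2.imread("pics/top1.png")[:,:,::-1][120:215,325:405];t=cv2.resize(t,None,fx=3.8,fy=3.8,interpolation=cv2.INTER_CUBIC)
o=np.zeros((600,800,3),np.uint8);o[:w.shape[0],:w.shape[1]]=w;o[:t.shape[0],800-t.shape[1]:]=t
cv2.imwrite("pics/comp.png",o[:,:,::-1])
E
```

```text
t: 9.82
eef_pos: [0.5653, 0.0532, 0.2484]
tool_rot: [0.0, 0.68, 0.734, 0.0]
contact_force: [0.5, 0.4, 0.3]
tool_rot: [0.0, 0.867, 0.498, 0.0]
contact_force: [-0.3, -0.7, -0.8]
grip_width: 0.04
gripper_force: 0.0
tool_rot: [0.0, 0.976, 0.219, 0.0]
contact_force: [-0.4, 0.5, 0.8]
grip_width: 0.0401
gripper_force: 0.0
tool_rot: [0.0, 1.0, -0.014, 0.0]
contact_force: [0.7, -0.3, 0.8]
grip_width: 0.0399
gripper_force: 0.0
tool_rot: [0.0, 1.0, -0.011, 0.0]
contact_force: [0.7, 0.3, -0.5]
grip_width: 0.0399
gripper_force: 0.0
t 11.15 tcp [0.5659 0.0516 0.2476] yaw -0.022 | tool d [0.044  0.0006 0.1876] turn 0.003
[[265.0, 51.0], [375.0, 53.0], [367.0, 207.0], [272.0, 206.0]]
crop 253 39 388 219 k 3.3
```

View pics/comp.png

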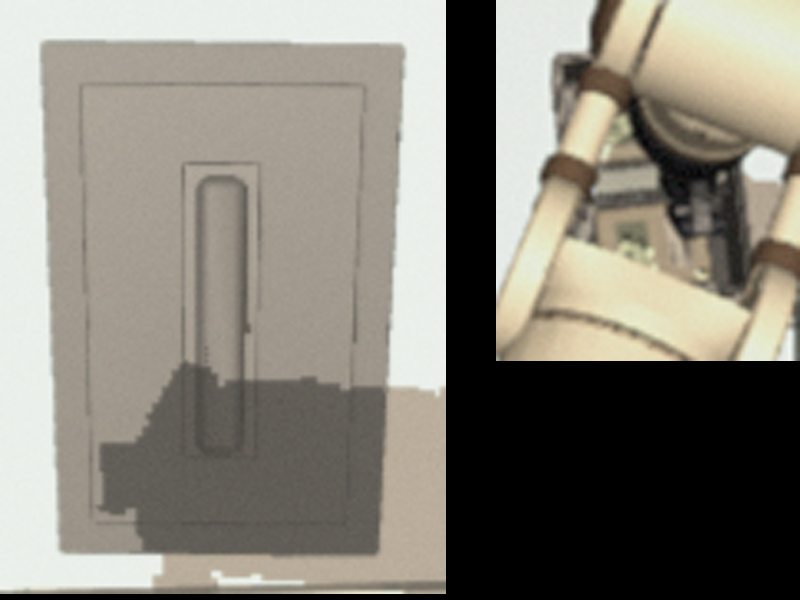

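In the left half, the lid's flange corners in the composite are (41,41), (404,45), (379,554) and (62,552), and the bar is at x 197–246, y 176–455. In the right half, the tub in the top view is hidden by the arm, but the cassette shows as a light bar across the slot.

Run:
```python
from h import *
p=np.load("w5.npy",allow_pickle=True).item()
f=lambda q:[(253+(x+.5)/3.3-.5,39+(y+.5)/3.3-.5) for x,y in q]
for q,z in (([(41,41),(404,45),(379,554),(62,552)],.021),([(197,176),(246,176),(246,455),(197,455)],.0455)):
    T=ray("wrist",f(q),z,p);print(T.round(4).tolist(),T.mean(0).round(4));d=lambda i,j:T[j]-T[i]
    for i,j in((3,0),(2,1),(1,0),(2,3)):v=d(i,j);print(np.linalg.norm(v).round(4),np.arctan2(v[1],v[0]).round(4),end=' | ')
    print()
# current top view with arm out of tub? check visibility later
t=capture("top");cv2.imwrite("pics/top2.png",t[:,:,::-1])
m=T.mean(0);go((m[0],m[1],.026),-.025)
```

```text
[[0.7023, 0.1081, 0.021], [0.6985, -0.0107, 0.021], [0.5245, -0.0061, 0.021], [0.5279, 0.1125, 0.021]] [0.6133 0.0509 0.021 ]
0.1745 -0.0251 | 0.1741 -0.0269 | 0.1189 1.5388 | 0.1186 1.5422 | 
[[0.658, 0.0577, 0.0455], [0.6576, 0.0422, 0.0455], [0.5681, 0.0436, 0.0455], [0.5685, 0.0603, 0.0455]] [0.613  0.051  0.0455]
0.0896 -0.0285 | 0.0896 -0.0154 | 0.0155 1.5488 | 0.0167 1.5488 | 
t 11.25 tcp [0.566  0.0516 0.2475] yaw -0.0226 | tool d [ 0.047  -0.0005  0.2215] turn 0.0024
```

```bash
echo '[[[0.0237, -0.0002, 0.03], 0.002], [[0.0237, -0.0003, 0.03], 0], [[0, 0, 0.04], 0], [[0, 0, 0.04], 0], [[0, 0, 0.04], 0]]' > path.dat && python3 -m crank path.dat | head -4
echo '[[[0, 0, 0.02], 0], [[0, 0, 0.013], 0], [[0, 0, 0.005], 0], [[0, 0, 0], 0], [[0, 0, 0], 0]]' > path.dat && python3 -m crank path.dat
python3 -c "
from h import *
go((.6135,.051,.027),-.025)"
```

```text
t: 11.67
eef_pos: [0.6137, 0.0508, 0.0658]
tool_rot: [0.0, 1.0, -0.013, 0.0]
contact_force: [0.6, 0.0, -0.8]
t: 12.08
eef_pos: [0.6149, 0.0507, 0.0312]
tool_rot: [0.0, 1.0, -0.013, 0.002]
contact_force: [-0.1, -0.4, 1.0]
grip_width: 0.0396
gripper_force: 0.0
t 12.08 tcp [0.6149 0.0507 0.0312] yaw -0.0267 | tool d [-0.0014 -0.0003  0.0042] turn -0.0017
```

```bash
echo '[[[-0.0014, 0, 0.004], 0], [[0, 0, 0], 0]]' > path.dat && python3 -m crank path.dat|head -4
echo '[[[0, 0, 0], 0], [[0, 0, 0], 0], [[0, 0, 0], 0], [[0, 0, 0], 0], [[0, 0, 0], 0]]' > path.dat && python3 -m crank path.dat 0
echo '[[[0, 0, 0], 0], [[0, 0, 0], 0]]' > path.dat && python3 -m crank path.dat
python3 -c "
from h import *
go((.6135,.051,.027),-.025)"
```

```text
t: 12.25
eef_pos: [0.6128, 0.0508, 0.0266]
tool_rot: [0.0, 1.0, -0.013, 0.001]
contact_force: [-0.1, 0.1, -1.2]
t: 12.67
eef_pos: [0.6126, 0.0508, 0.0262]
tool_rot: [0.0, 1.0, -0.014, 0.001]
contact_force: [-1.4, -0.3, 5.5]
grip_width: 0.015
gripper_force: 59.9
t: 12.83
eef_pos: [0.6126, 0.0508, 0.0262]
tool_rot: [0.0, 1.0, -0.014, 0.001]
contact_force: [-1.7, 0.6, 5.4]
grip_width: 0.0147
gripper_force: 59.9
t 12.83 tcp [0.6126 0.0508 0.0262] yaw -0.0271 | tool d [ 0.0009 -0.0002 -0.0008] turn -0.0021
```

```bash
echo '[[[0, 0, -0.01], 0], [[0, 0, -0.03], 0], [[0, 0, -0.04], 0], [[0, 0, -0.04], 0], [[0, 0, -0.04], 0]]' > path.dat && python3 -m crank path.dat | tail -6
echo '[[[0, 0.03, 0], 0], [[-0.001, 0.0405, 0], 0], [[-0.001, 0.0405, 0], 0], [[0, 0.04, 0], 0], [[0, 0.04, 0], 0]]' > path.dat && python3 -m crank path.dat | head -2
echo '[[[0, 0, 0], -0.051], [[0, 0, 0], -0.051], [[0, 0, 0], 0], [[0, 0, 0], 0], [[0, 0, 0], 0]]' > path.dat && python3 -m crank path.dat
python3 - <<'E'
from h import *
go((.6053,-.1397,.14),.075)
p=camera_params("wrist");a=capture("wrist");np.save("w6.npy",p,allow_pickle=True);cv2.imwrite("pics/w6.png",a[:,:,::-1])
c,s=np.cos(.075),np.sin(.075)
for z,h in((.08,(.086,.058)),):
  print([proj("wrist",(.606+c*x-s*y,-.1397+s*x+c*y,z),p)[0].round().tolist() for x,y in((h[0],h[1]),(h[0],-h[1]),(-h[0],-h[1]),(-h[0],h[1]))])
  print("noseb",proj("wrist",(.606+c*.098,-.1397+s*.098,.102),p).round())
E
```

```text
t: 13.25
eef_pos: [0.6111, 0.051, 0.1868]
tool_rot: [-0.0, 1.0, -0.014, -0.001]
contact_force: [1.1, 0.2, -0.4]
grip_width: 0.0146
gripper_force: 59.1
t: 13.67
eef_pos: [0.6041, -0.1415, 0.1855]
t: 14.08
eef_pos: [0.6046, -0.1395, 0.1852]
tool_rot: [-0.0, 0.999, 0.037, -0.0]
contact_force: [0.3, -0.8, -1.2]
grip_width: 0.0144
gripper_force: 59.2
t 14.08 tcp [ 0.6046 -0.1395  0.1852] yaw 0.0742 | tool d [0.0007 0.0003 0.0452] turn -0.0008
[[243.0, 90.0], [398.0, 90.0], [385.0, 292.0], [256.0, 293.0]]
noseb [[321.  68.]]
```

```bash
echo '[[[0.0007, 0.0002, 0.03], 0], [[0, 0, 0.025], 0], [[0, 0, 0.015], 0], [[0, 0, 0], 0], [[0, 0, 0], 0]]' > path.dat && python3 -m crank path.dat
echo '[[[0, 0, 0.003], 0], [[0, 0, 0.003], 0], [[0, 0, 0.003], 0], [[0, 0, 0], 0]]' > path.dat && python3 -m crank path.dat
echo '[[[0, 0, 0.003], 0], [[0, 0, 0.003], 0], [[0, 0, 0], 0]]' > path.dat && python3 -m crank path.dat
```

```text
t: 14.55
eef_pos: [0.605, -0.1394, 0.1147]
tool_rot: [-0.0, 0.999, 0.038, -0.001]
contact_force: [0.0, -0.5, -1.2]
grip_width: 0.0144
gripper_force: 59.2
t: 14.88
eef_pos: [0.6056, -0.1401, 0.1064]
tool_rot: [0.0, 0.999, 0.037, 0.0]
contact_force: [-0.4, 0.2, -0.9]
grip_width: 0.0146
gripper_force: 59.2
t: 15.13
eef_pos: [0.6063, -0.1404, 0.1007]
tool_rot: [0.0, 0.999, 0.037, 0.001]
contact_force: [3.6, 0.7, 1.4]
grip_width: 0.0147
gripper_force: 59.6
```

```bash
echo '[[[0, 0, 0.003], 0], [[0, 0, 0.003], 0], [[0, 0, 0], 0]]' > path.dat && python3 -m crank path.dat
echo '[[[0, 0, 0.004], 0], [[0, 0, 0.004], 0], [[0, 0, 0], 0]]' > path.dat && python3 -m crank path.dat
python3 -c "
from h import *
go((.606,-.1397,.0892),.075)"
```

```text
t: 15.38
eef_pos: [0.6067, -0.1407, 0.0961]
tool_rot: [0.001, 0.999, 0.037, 0.001]
contact_force: [-2.1, -0.3, 6.9]
grip_width: 0.0149
gripper_force: 60.5
t: 15.63
eef_pos: [0.6068, -0.141, 0.089]
tool_rot: [0.001, 0.999, 0.037, 0.001]
contact_force: [-1.3, -1.4, 10.3]
grip_width: 0.0146
gripper_force: 61.6
t 15.63 tcp [ 0.6068 -0.141   0.089 ] yaw 0.0749 | tool d [-0.0007 -0.0014 -0.0002] turn -0.0001
```

```bash
echo '[[[0, 0, 0.003], 0], [[0, 0, 0.003], 0], [[0, 0, 0], 0]]' > path.dat && python3 -m crank path.dat
echo '[[[0, 0, 0.004], 0], [[0, 0, 0.003], 0], [[0, 0, 0], 0], [[0, 0, 0], 0]]' > path.dat && python3 -m crank path.dat
```

```text
t: 15.88
eef_pos: [0.607, -0.1412, 0.0888]
tool_rot: [0.001, 0.999, 0.038, 0.001]
contact_force: [-19.2, 6.2, 43.9]
grip_width: 0.0143
gripper_force: 66.3
t: 16.22
eef_pos: [0.6078, -0.1412, 0.0883]
tool_rot: [0.002, 0.999, 0.038, 0.001]
contact_force: [-37.9, 12.3, 78.8]
grip_width: 0.0145
gripper_force: 72.0
```

```bash
echo '[[[0, 0, -0.005], 0], [[0, 0, -0.006], 0], [[0, 0, 0], 0], [[0, 0, 0], 0]]' > path.dat && python3 -m crank path.dat
echo '[[[0, 0, 0], 0], [[0, 0, 0], 0], [[0, 0, 0], 0]]' > path.dat && python3 -m crank path.dat .04
echo '[[[0, 0, -0.02], 0], [[0, 0, -0.03], 0], [[0, 0, -0.04], 0], [[0, 0, -0.04], 0], [[0, 0, -0.03], 0]]' > path.dat && python3 -m crank path.dat|head -4
echo '[[[-0.03, 0, -0.02], 0], [[-0.03, 0, 0], 0], [[0, 0, 0], 0], [[0, 0, 0], 0], [[0, 0, 0], 0]]' > path.dat && python3 -m crank path.dat|head -4
python3 - <<'E'
from h import *
p=camera_params("wrist");a=capture("wrist");np.save("w7.npy",p,allow_pickle=True);cv2.imwrite("pics/w7.png",a[:,:,::-1])
b=capture("scene");cv2.imwrite("pics/s7.png",b[:,:,::-1])
c,s=np.cos(.075),np.sin(.075)
u=proj("wrist",[(.606+c*x-s*y,-.14+s*x+c*y,.084) for x,y in((.1,.06),(.1,-.06),(-.1,-.06),(-.1,.06))],p)
x0,y0=np.maximum(np.floor(u.min(0)).astype(int)-8,0);x1,y1=np.minimum(np.ceil(u.max(0)).astype(int)+8,(640,400));print(x0,y0,x1,y1)
w=a[y0:y1,x0:x1];k=int(min(500/w.shape[1],600/w.shape[0])*10)/10;print(k)
w=cv2.resize(w,None,fx=k,fy=k,interpolation=cv2.INTER_CUBIC)
t=cv2.resize(b[150:250,270:420],None,fx=2,fy=2,interpolation=cv2.INTER_CUBIC)
o=np.zeros((600,800,3),np.uint8);o[:w.shape[0],:w.shape[1]]=w;o[:200,500:]=t
cv2.imwrite("pics/comp2.png",o[:,:,::-1]);go((0,0,0))
E
```

```text
t: 16.55
eef_pos: [0.6072, -0.1409, 0.0885]
tool_rot: [0.001, 0.999, 0.038, 0.002]
contact_force: [-7.8, 2.5, 21.7]
grip_width: 0.0146
gripper_force: 64.1
t: 16.8
eef_pos: [0.6062, -0.1412, 0.0851]
tool_rot: [0.001, 0.999, 0.037, 0.001]
contact_force: [0.9, -3.4, 6.7]
grip_width: 0.0403
gripper_force: 3.1
t: 17.22
eef_pos: [0.6056, -0.1402, 0.2466]
tool_rot: [0.0, 0.999, 0.037, 0.0]
contact_force: [0.5, -1.1, 0.2]
t: 17.63
eef_pos: [0.5455, -0.1445, 0.2633]
tool_rot: [-0.0, 0.999, 0.037, -0.001]
contact_force: [0.2, -0.5, 0.5]
246 2 395 227
2.6
t 17.73 tcp [ 0.546  -0.1445  0.2635] yaw 0.075 | tool d [-0.5334 -0.1849  0.2641] turn None
```

View pics/comp2.png

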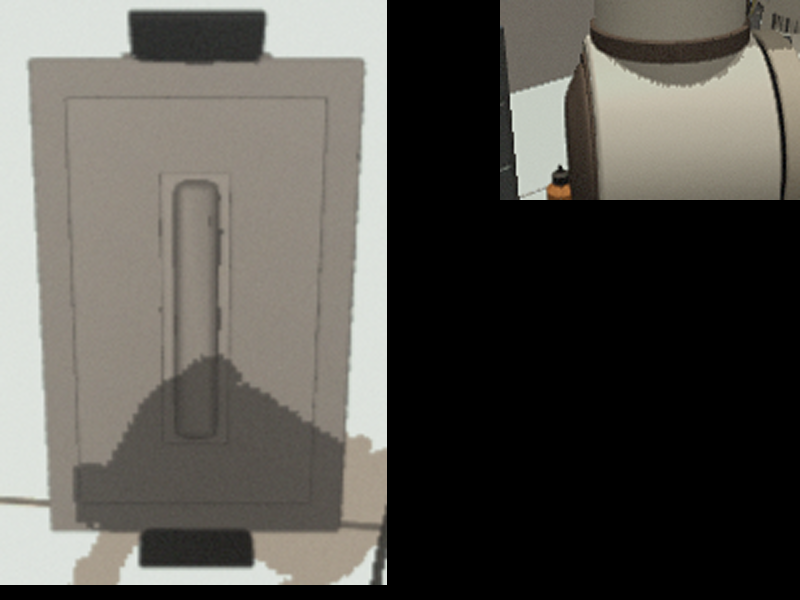

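The lid sits under both catches, at (197,35) and (197,548). Its flange corners in the composite are (28,60), (364,60), (341,531) and (51,530). I'll check those corners against the flange size at z = 0.084.

Run:
```python
from h import *
p=np.load("w7.npy",allow_pickle=True).item()
f=lambda q:[(246+(x+.5)/2.6-.5,2+(y+.5)/2.6-.5) for x,y in q]
T=ray("wrist",f([(28,60),(364,60),(341,531),(51,530)]),.084,p);print(T.round(4).tolist(),T.mean(0).round(4))
for i,j in((3,0),(2,1),(1,0),(2,3)):v=T[i]*-1+T[j];print(np.linalg.norm(v).round(4),np.arctan2(v[1],v[0]).round(4),end=' | ')
print()
a,b=cv2.imread("pics/top0.png"),capture("top")[:,:,::-1]
cv2.imwrite("pics/top3.png",b)
```

```text
[[0.6895, -0.0747, 0.084], [0.6983, -0.1934, 0.084], [0.5246, -0.2071, 0.084], [0.5161, -0.0874, 0.084]] [ 0.6071 -0.1406  0.084 ]
0.1738 0.0733 | 0.1742 0.0785 | 0.1191 1.6452 | 0.12 1.642 |
```

```bash
python3 -c "
from workcell import arm
print(arm.finish_job())"
```

```text
the job is handed in; nothing more can be done
None
```

I stood the cassette in the slot and pressed the lid home under both catches; its corners measured level and centred on the rim. I then let go of everything and handed the job in at about 18 s; no verdict came back.

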